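# Put a cylindrical cell on charge

## Robot

A 6-joint arm with a two-finger parallel gripper is mounted at the origin on a cart in front of the work surface, level with it; the furniture and walls round the work are solid. World frame = base frame: x ahead of the robot, y to its left, z up, the work surface at z = 0. Lengths are in m, angles in degrees, forces in N, time in s.
With the tool pointing down it reaches from about 0.375 to 0.9 m from the base axis. Payload 3.1 kg.
Tool frame: the origin (TCP) lies at the very end of the fingers, on their centre line; the grasp point (between the pads) lies 19 mm behind it; z points along the fingers, y is the line along which they close (so a half turn about z gives the same grasp; the last joint's range is limited). The gripper opens to 87 mm and grips with 3 to 60 N. Pads are 19 mm wide; open, the fingers measure 117 mm over their backs; the gripper's body (75 mm by 190 mm) begins 51 mm behind the grasp point.
Start: joints at [60.648, 30.224, 82.088, -0, 67.689, -10.227], TCP at [0.205, 0.59, 0.223] pointing down, gripper open.
Joint ranges: [-176.69, 176.69], [-43.24, 126.21], [12.49, 139.97], [-82, 262], [0, 151.66], [-163.58, 163.58]. Speed limits (degrees/s): [159.86, 159.86, 180, 180, 180, 180].

## Interface

Orientations are given as a 3x3 rotation matrix whose columns are the frame's x, y, z axes.
In Python, from rig import bot, imaging gives the robot as it stands.
- The arm moves only by the tool drive_tool, never from a script. Its argument "deltas" is text: rows parted by semicolons, each of 5 numbers parted by spaces: the finger opening in mm, from 0 to 87, then the shift along the world's x, y, z in mm, then the turn about the world's z in rad. In form: jaw dx dy dz twist; .... A call has 1 to 12 rows; each row is the pose to reach, as a shift and turn from the pose commanded when the call began; what a row does not reach only later rows make up. A row lasts 1/10 s, in which the tool goes at most 50 mm and 8.59 degrees, less where a joint would pass 70% of its speed; a pose out of reach is approached as far as the arm can. A call with a gripper value outside its range is refused whole. The fingers move at their own pace and stop on an object; the grip force is fixed at half the most. Time passes only in rows, so rows that repeat a pose let the fingers close. It gives the time, the measured TCP pose, the force, the opening and the grip force at its end, in the units of the state.
- bot.read_state(): the state, without advancing time (a new reading comes with each control period).
- imaging.capture(name): name is "scene" or "top" or "wrist"; returns the picture (400x640x3 uint8, red, green, blue); there is no depth.
- imaging.camera_model(name): a dict with "fx", "fy", "cx", "cy" (pixels), "T" (4x4, takes a point from camera to world coordinates). Camera axes: x right, y down, z forward; pixel columns grow to the right and rows downward; lengths in m; the calibration is good to about 2 mm. The wrist camera is an equidistant fisheye: a pixel r from the principal point sees the ray r / f radians off the axis. A picture is of the moment at which its call begins: read the wrist's pose just before it. camera_model takes no time and is no camera call; for the wrist camera it gives the pose at the moment of the call.
- bot.hand_in(): hands the job in; it is judged then, once.
The state is a dict: "time_s": time; "joint_positions": joint angles; "qvel": joint speeds; "tau": joint torques, N m; "position": TCP position; "tcp_rot": TCP orientation; "force": force on the tool from outside, world axes, zero at the start; "moment": the same for the moment, N m; "opening": opening from 0.0 (shut) to 1.0 (fully open); "grasp_force": force on a finger pad.
Only numpy, scipy, OpenCV 4.12 (cv2) and the standard library are available. Lean on these libraries where they do the work, as an engineer would, in place of code of your own. Each camera call takes 0.05 s, during which the arm holds its last target. There are 200 camera calls.

## Task

Take the cell from its aluminium rest and put it on charge in the grey bench charger: slide its flat end in under the hood and push the spring contact back with it while the button end is still raised, then tip the button end down behind the fixed end wall, so that the cell lies fully home and level in the bay, held by the spring. Do not ram the contact hard against its stop or force the cell. Let go of it, and leave the other things on the bench where they are.

Things in the scene. Friction and masses are not known exactly. Their poses are not given: they have to be found in the camera images.
- cell_mid (a point): Centre of the loose cylindrical cell (grey sleeve, bare steel ends; 32 diameter, 120 long over all, about 0.26 kg), half-way along and on its axis. x axis runs along the cell towards the button end. The cell may be rolled to any angle about x. The flat end is at x = -60. At the start it lies level on the rest, axis 34 above the bench.
- cell_button (a point): Tip of the cell's button end: a steel button 12 diameter, standing 3 proud of the 32 mm body (the body's end face is at x = +57 of the cell, next to it a shallow groove round the sleeve). 60 from cell_mid.
- cell_rest: Fixed aluminium rest on the bench, base 112x52x6, origin at the centre of its underside, x along the cell it carries. Two V saddles (90 degrees, 29 high, about 52 wide) at x = -52..-36 and +36..+52; between them only the base, so that fingers can reach down beside the middle of the cell.
- charger: Fixed bench charger: black base 190 long (x -103..+87), 66 wide, top 16 high, origin on the bench; x along the bay from spring contact to fixed contact, z up. On it a grey carriage with the bay, clamped fast anywhere from 13 mm towards -x to 13 mm towards +x of its middle place (y, z and direction as the base's): this offset is NOT measured; find it by touch or sight.
- bay_middle (a point): Point of the base, 44 above its origin: where the cell's centre comes to lie if the carriage is in its middle place; else up to 13 mm off along x. Axes as the charger's; button towards +x. Bay sizes, x from the seated cell's centre, z from the bench: V saddles (90 degrees, 39 high) at x -76..-42 and +36..+60, cell underside at 28; between them a plate 16 high, room for fingers.
- hood_middle (a point): Point of the base at x = -46, z = 74: the hood's lip over the spring contact, if the carriage is in its middle place. From there the lip slopes down to x = -56, z = 65, the hood's flat underside (top 71); cheeks 40 apart below it. It stops a level cell: the flat end goes in below it, cell tilted 10 to 20 degrees, button up.
- wall_middle (a point): Point of the base at x = +60, z = 48: top inner edge of the fixed end wall, if the carriage is in its middle place. The wall is 52 wide, 8 thick. The unpressed spring contact is only 114 away from it, so the spring must be pressed back 6 or more before the 120 long cell goes down behind it.
- plunger (a joint): Spring contact: a steel disc 22 diameter centred on the bay's axis (z = 44), sliding along the bay towards -x. Value in m: 0 with its face 54 behind the seated cell centre (nothing pressing), 0.006 with the cell home, 0.011 at its hard stop. Springs back by itself; it pushes with about 4 N at 0, 7 N at 0.006 and 9.5 N at the stop, beyond which nothing yields. The tilted flat end meets the disc's upper edge, so the reading falls by up to 2.5 mm as the cell is levelled.
- cell: The cell's body, same origin and axes as cell_mid. It takes pushes of up to 25 N against the charger; the job needs about 10 N.
- nut_m24: Bystander: loose steel hexagon nut, 36x41x19. Leave it alone.
- bearing_small: Bystander: loose ball bearing, 35 across, 11 high. Leave it alone.
- bolt_m16: Bystander: loose short hexagon bolt lying down, 27x70x24. Leave it alone.
- gear_24: Bystander: loose toothed gear lying flat, 66 across, 26 high. Leave it alone.
- drill_chuck: Bystander: loose drill chuck standing upright, 46 across, 68 high. Leave it alone.
- conrod: Bystander: loose connecting rod lying flat, 52x156x18. Leave it alone.

How it is judged (in metres and radians):
On the way:
1. the cell's flat end presses the spring contact back by more than 3 mm while the button end is raised (button tip more than 55 mm above the bench, 11 mm above its final height) (value of joint plunger above 0.003 m and z of cell_button in the frame of charger above 0.055 m and x of cell_button in the frame of charger between 0.02 and 0.1 m), for 0.1 s.
At the end, for the whole second after the job is handed in: The cell lies at rest in the charger's bay, button towards the fixed end wall: its axis within 4 mm of the bay's across and 3.5 mm in height, level and in line within 0.06 rad, the spring contact pressed back between 3 and 8.5 mm (6 when home) (x of cell_mid in the frame of charger between -0.0175 and 0.0175 m and y of cell_mid in the frame of charger between -0.004 and 0.004 m and z of cell_mid in the frame of charger between 0.04 and 0.0475 m and x of cell_button in the frame of charger between 0.04 and 0.08 m and z of cell_button in the frame of charger between 0.04 and 0.0475 m and angle between the x axis of cell_mid and the x axis of charger, either way round below 0.06 rad and value of joint plunger between 0.003 and 0.0085 m and linear speed of cell below 0.02 m/s); the robot touches nothing.
It fails at once if a bystander is moved by more than 30 mm (distance of any of nut_m24, bearing_small, bolt_m16, gear_24, drill_chuck, conrod from where it was at the start of the episode above 0.03 m).
It fails at once if the cell is rammed or forced: it presses on the charger with more than 55 N (contact force between cell and charger above 55 N).
It also fails if it takes over 58 s, if anything falls off the work surface, if the arm or the gripper's body presses on something with over 40 N, if the wrist force passes 120 N, or if a joint passes its speed limit or range.

## Working session

There is one attempt and no reset: what is moved stays moved. The work goes in short steps, Python scripts to look and compute and a tool call to move; the robot and the scene stay as the last step left them, time stands still between calls to the robot, and variables do not carry over. Pictures are saved under pics/ and viewed, at most 10 in all, crops included, and the job is handed in when it is done.

Besides the shell and the picture viewer there is one more tool, called after "Request:" in YAML: its name, and indented under it one key for each argument. drive_tool: Moves the arm, as the interface text tells. Its arguments: {"type":"object","properties":{"deltas":{"type":"string"}},"required":["deltas"]}

```bash
ls; mkdir -p pics; python3 - <<'E'
from rig import bot, imaging
import cv2,numpy as np
a=imaging.capture("scene");b=imaging.capture("top");
cv2.imwrite("pics/scene.png",a[:,:,::-1]);cv2.imwrite("pics/top.png",b[:,:,::-1])
for n in("scene","top","wrist"):
  m=imaging.camera_model(n);print(n,m["fx"],m["cx"],m["cy"],np.round(m["T"],3).tolist())
s=bot.read_state();print(s["time_s"],s["tcp_rot"],s["opening"])
E
```

```text
pics
scene 395.76070221687974 319.2071612383259 197.00615286584522 [[0.753, -0.458, 0.473, 0.126], [-0.658, -0.523, 0.541, -0.746], [-0.0, -0.719, -0.695, 0.719], [0.0, 0.0, 0.0, 1.0]]
top 444.05641430229093 319.6965872165235 195.06265625442748 [[-0.056, -0.976, 0.211, 0.322], [-0.998, 0.054, -0.017, -0.225], [0.005, -0.212, -0.977, 1.229], [0.0, 0.0, 0.0, 1.0]]
wrist 309.70691628693146 320.60789675491964 202.40336853965357 [[0.327, 0.912, 0.249, 0.136], [0.945, -0.314, -0.089, 0.615], [-0.003, 0.264, -0.964, 0.385], [0.0, 0.0, 0.0, 1.0]]
0.1 [[-9.44793546e-01  3.27664808e-01 -9.63719484e-04]
 [ 3.27666038e-01  9.44792060e-01 -1.71172719e-03]
 [ 3.49641757e-04 -1.93300694e-03 -9.99998071e-01]] 0.9999296911591001
```

View pics/scene.png

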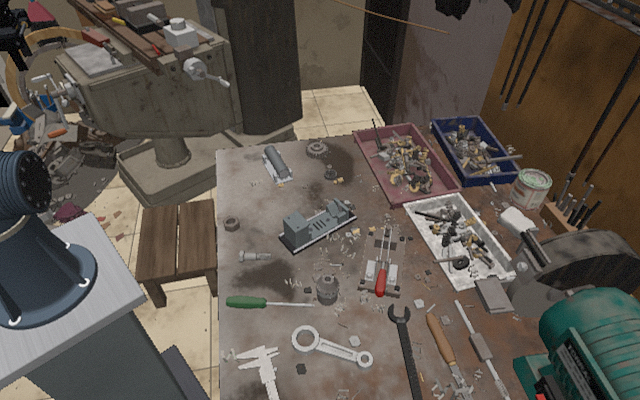

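View pics/top.png

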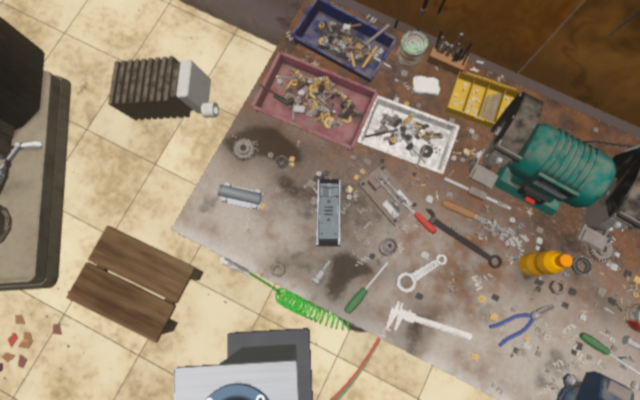

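The scene view shows the charger at about (317,228), the cell on its rest at (275,163), the gear at (317,148) and the nut at (232,224). In the top view the charger is at (328,212) and the cell at (240,195). I'll zoom in on both.

```bash
python3 - <<'E'
import cv2,numpy as np
a=cv2.imread("pics/scene.png");b=cv2.imread("pics/top.png")
r=lambda im,x,y,w,h,s:cv2.resize(im[y:y+h,x:x+w],None,fx=s,fy=s,interpolation=cv2.INTER_CUBIC)
top=np.hstack([r(b,210,170,66,50,6),r(b,300,168,66,50,6)])   # 396x300 each
z=np.zeros((600,792,3),np.uint8)
z[:300,:396]=r(b,210,170,66,50,6)
z[300:,:396]=r(a,250,135,66,50,6)
z[:540,396:756]=0
z[:300,396:]=r(a,270,190,99,75,4)[:300,:396]
t=cv2.rotate(r(b,308,170,44,84,4.7),cv2.ROTATE_90_CLOCKWISE)
z[330:330+t.shape[0],396:396+t.shape[1]]=t[:270,:396]
cv2.imwrite("pics/crop.png",z)
E
```

```text
(no output)
```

View pics/crop.png

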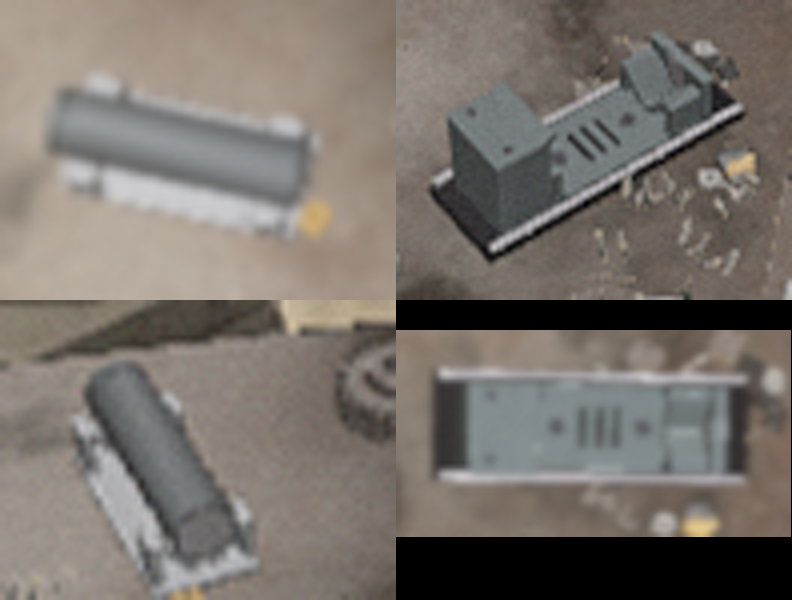

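The crops show the cell lying roughly along world y, with ends at top-view (218.5,191) and (261,198). The charger's hood end is nearest the robot (top view v≈246) and its wall is at v≈179. I'll work out rough world coordinates from these.

```bash
cat > h.py <<'E'
import numpy as np
from rig import bot, imaging
def ray(n,uv,z,m=None):
    m=m or imaging.camera_model(n); T=np.array(m["T"])
    x=(uv[0]-m["cx"])/m["fx"];y=(uv[1]-m["cy"])/m["fy"]
    if n=="wrist":
        r=np.hypot(x,y); d=np.array([x/r*np.sin(r),y/r*np.sin(r),np.cos(r)]) if r>1e-9 else np.array([0,0,1.])
    else: d=np.array([x,y,1])
    d=T[:3,:3]@d; o=T[:3,3]
    return o+d*(z-o[2])/d[2]
E
python3 - <<'E'
from h import *
a=ray("top",(218.5,191),.034);b=ray("top",(260.8,198.3),.034);print("cell",a,b,np.linalg.norm(a-b))
for p in [(316.5,245.6),(339.5,245.6),(316.5,179.2),(339.5,179.2)]: print(ray("top",p,.016).round(3))
E
```

```text
cell [0.60697789 0.03267267 0.034     ] [ 0.57999234 -0.08306498  0.034     ] 0.11884201597231973
[ 0.444 -0.229  0.016]
[ 0.44  -0.291  0.016]
[ 0.63  -0.239  0.016]
[ 0.627 -0.304  0.016]
```

Request:
drive_tool:
  deltas: "87 39 -61 5 -0.147;87 78 -122 10 -0.293;87 116 -184 15 -0.44;87 155 -245 20 -0.586;87 194 -305 20 -0.733;87 194 -305 20 -0.733"

```text
time_s: 0.7
position: [0.3658, 0.3359, 0.2401]
tcp_rot: [[-0.481, 0.877, -0.0], [0.877, 0.481, -0.0], [-0.0, -0.0, -1.0]]
force: [0.6, 0.0, -0.0]
opening: 0.999
grasp_force: 0.0
```

Request:
drive_tool:
  deltas: "87 30 -44 0 -0.147;87 60 -88 0 -0.293;87 90 -132 0 -0.44;87 120 -176 0 -0.586;87 150 -220 0 -0.733;87 194 -310 0 -0.733;87 194 -310 0 -0.733;87 194 -310 0 -0.733"

```text
time_s: 1.5
position: [0.5617, 0.0232, 0.2399]
tcp_rot: [[0.231, 0.973, 0.002], [0.973, -0.231, -0.002], [-0.001, 0.002, -1.0]]
force: [-0.1, 0.3, 0.2]
opening: 0.999
grasp_force: 0.0
```

```bash
python3 - <<'E'
from h import *
import cv2
s=bot.read_state();m=imaging.camera_model("wrist");im=imaging.capture("wrist")
print(s["time_s"],s["position"],s["tcp_rot"],s["joint_positions"])
cv2.imwrite("pics/w1.png",im[:,:,::-1]);np.save("w1.npy",m,allow_pickle=True);print(np.round(m["T"],3))
E
```

```text
1.5 [0.56171357 0.02321777 0.23987779] [[ 0.23128035  0.97288551  0.00178455]
 [ 0.97288642 -0.23127755 -0.00164326]
 [-0.00118598  0.00211622 -0.99999706]] [-8.97775215e+00  2.41629620e+01  9.01670104e+01 -8.46295044e-02
  6.55543638e+01  4.42959306e+00]
[[ 0.973 -0.223 -0.06   0.578]
 [-0.23  -0.938 -0.26   0.094]
 [ 0.002  0.267 -0.964  0.403]
 [ 0.     0.     0.     1.   ]]
```

View pics/w1.png

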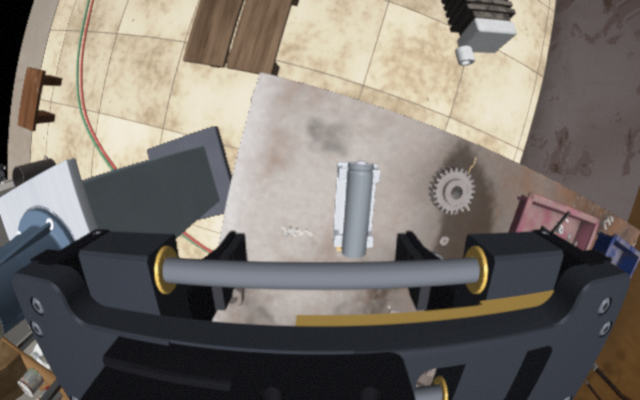

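The wrist view shows the cell on its rest, with ends near (361,163) and (354,255). The gear sits to the right at (455,190). I'll zoom in to tell which end is the button.

```bash
python3 - <<'E'
from h import *
import cv2
a=cv2.imread("pics/w1.png")[150:270,320:400]
cv2.imwrite("pics/w1c.png",cv2.resize(a,None,fx=5,fy=5,interpolation=cv2.INTER_CUBIC))
m=np.load("w1.npy",allow_pickle=True).item()
for p in [(361,163),(354,255),(354,163),(371,163),(343,255),(366,255)]: print(p,ray("wrist",p,.034,m).round(4))
E
```

```text
(361, 163) [0.6137 0.0317 0.034 ]
(354, 255) [ 0.5811 -0.0851  0.034 ]
(354, 163) [0.6054 0.0335 0.034 ]
(371, 163) [0.6257 0.029  0.034 ]
(343, 255) [ 0.567  -0.0816  0.034 ]
(366, 255) [ 0.5966 -0.0891  0.034 ]
```

View pics/w1c.png

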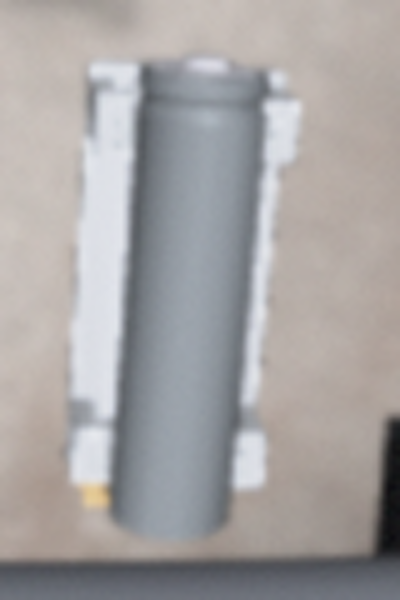

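The button, a light disc with a groove below it, is at the upper (+y) end with its tip at about (361.5,162). The flat end is at about (354,257).

```bash
python3 - <<'E'
from h import *
m=np.load("w1.npy",allow_pickle=True).item()
A=ray("wrist",(360.5,168),.038,m);B=ray("wrist",(354.4,250),.038,m)
tip=ray("wrist",(361.5,162),.034,m);fl=ray("wrist",(354,257.5),.05,m)
d=(A-B)[:2];d/=np.linalg.norm(d)
print(A,B,tip,fl,np.linalg.norm(tip-fl),np.degrees(np.arctan2(d[1],d[0])))
c=tip[:2]-d*.06;c2=fl[:2]+d*.06;print(c,c2)
E
```

```text
[0.61146989 0.02654499 0.038     ] [ 0.58294308 -0.07625916  0.038     ] [0.61454944 0.03272505 0.034     ] [ 0.58028163 -0.08078619  0.05      ] 0.1196456631063314 74.49135989821504
[ 0.59850642 -0.02509036] [ 0.59632466 -0.02297078]
```

Request:
drive_tool:
  deltas: "60 16 -30 -20 -0.02;60 32 -60 -40 -0.037;60 32 -60 -85 -0.037;60 32 -60 -130 -0.037;60 32 -60 -175 -0.037;60 32 -60 -200 -0.037;60 32 -60 -215 -0.037;60 32 -60 -222 -0.037;60 32 -60 -222 -0.037"

```text
time_s: 2.45
position: [0.5912, -0.0316, 0.018]
tcp_rot: [[0.262, 0.965, -0.0], [0.965, -0.262, 0.0], [0.0, -0.001, -1.0]]
force: [-0.1, 0.6, 0.4]
opening: 0.689
grasp_force: 0.0
```

```bash
python3 - <<'E'
from h import *
import cv2
s=bot.read_state();im=imaging.capture("wrist");b=imaging.capture("scene")
print(s["time_s"],s["position"],s["force"])
cv2.imwrite("pics/w2.png",np.hstack([im[100:400,120:520],cv2.resize(b[120:200,240:340],(400,300))])[:,:,::-1])
E
```

```text
2.45 [ 0.59122499 -0.03160369  0.01804389] [-0.11222215  0.6126528   0.38332133]
```

View pics/w2.png

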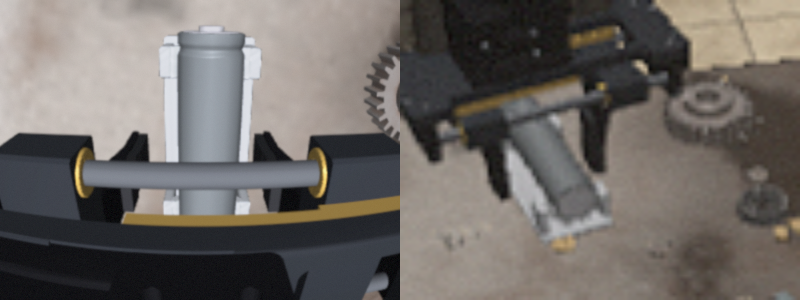

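The fingers straddle the cell, with the button pointing away and the gear clear. I'll shift 4 mm towards the flat end, close and lift.

Request:
drive_tool:
  deltas: "60 -1 -4 0 0;40 -1 -4 0 0;20 -1 -4 0 0;20 -1 -4 0 0;20 -1 -4 0 0;20 -1 -4 0 0;20 -1 -4 0 0;20 -1 -4 0 0"

```text
time_s: 3.35
position: [0.5935, -0.0372, 0.019]
tcp_rot: [[0.263, 0.965, 0.007], [0.965, -0.263, -0.002], [0.0, 0.007, -1.0]]
force: [6.4, -2.7, 1.3]
opening: 0.356
grasp_force: 30.0
```

Request:
drive_tool:
  deltas: "20 0 0 10 0;20 0 0 30 0;20 0 0 60 0;20 0 0 100 0;20 0 0 140 0;20 0 0 140 0"

```text
time_s: 3.95
position: [0.5923, -0.0365, 0.1632]
tcp_rot: [[0.262, 0.965, 0.007], [0.965, -0.262, -0.002], [0.0, 0.008, -1.0]]
force: [1.6, -1.1, -3.8]
opening: 0.358
grasp_force: 30.0
```

Request:
drive_tool:
  deltas: "20 -10 -13 10 -0.136;20 -20 -27 20 -0.272;20 -30 -40 30 -0.408;20 -40 -53 40 -0.544;20 -50 -67 40 -0.68;20 -60 -80 40 -0.816;20 -70 -93 40 -0.952;20 -80 -107 40 -1.088;20 -92 -133 40 -1.224;20 -92 -133 40 -1.36;20 -92 -133 40 -1.36;20 -92 -133 40 -1.36"

```text
time_s: 5.15
position: [0.4968, -0.1682, 0.1969]
tcp_rot: [[0.999, -0.052, -0.004], [-0.052, -0.999, 0.002], [-0.004, -0.002, -1.0]]
force: [-0.4, 0.2, -3.1]
opening: 0.359
grasp_force: 30.0
```

```bash
python3 - <<'E'
from h import *
import cv2
s=bot.read_state();m=imaging.camera_model("wrist");im=imaging.capture("wrist")
print(s["time_s"],s["position"],s["tcp_rot"].round(3).tolist(),s["force"],np.round(s["joint_positions"],1))
cv2.imwrite("pics/w3.png",im[:,:,::-1]);np.save("w3.npy",m,allow_pickle=True);print(np.round(m["T"],3))
E
```

```text
5.15 [ 0.49680927 -0.16818103  0.19690503] [[0.999, -0.052, -0.004], [-0.052, -0.999, 0.002], [-0.004, -0.002, -1.0]] [-0.41205011  0.16704519 -3.12598331] [-30.9  24.6  97.9   0.   57.8  62.1]
[[-0.051 -0.962 -0.268  0.569]
 [-0.999  0.049  0.015 -0.172]
 [-0.001  0.269 -0.963  0.36 ]
 [ 0.     0.     0.     1.   ]]
```

View pics/w3.png

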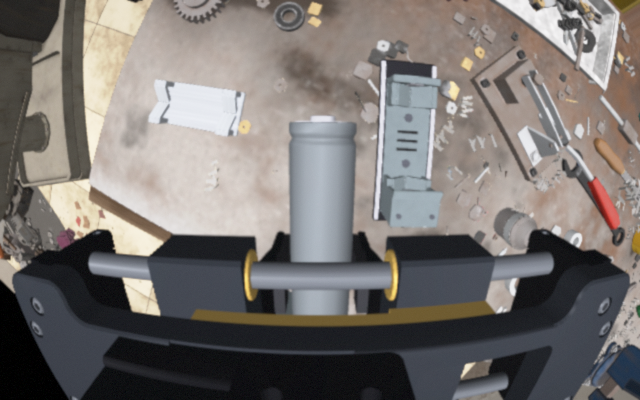

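The charger is now clear of the cell, with its wall end at about (412,70) and its hood at about (413,205). The cell is held straight in the pads. I'll crop in for the edge pixels.

```bash
python3 - <<'E'
import cv2,numpy as np
a=cv2.imread("pics/w3.png")
c=cv2.resize(a[50:240,360:450],None,fx=6,fy=6,interpolation=cv2.INTER_CUBIC) # 540x1140
z=np.hstack([c[:600,:400],c[540:1140,:400]])
z=np.hstack([cv2.resize(a[50:130,365:447],None,fx=4.8,fy=7.4),cv2.resize(a[150:235,365:447],None,fx=4.8,fy=7)])if 0 else np.hstack([cv2.resize(a[52:132,367:447],(400,400),interpolation=cv2.INTER_CUBIC),cv2.resize(a[155:235,367:447],(400,400),interpolation=cv2.INTER_CUBIC)])
cv2.imwrite("pics/w3c.png",z)
E
```

```text
(no output)
```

View pics/w3c.png

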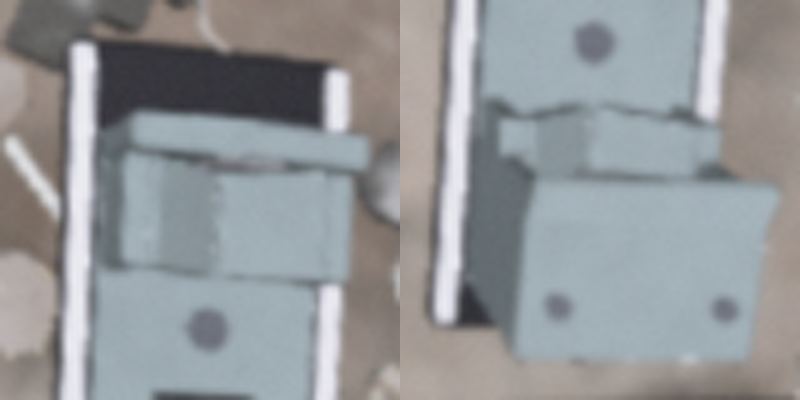

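The left crop shows the wall's top inner edge from pixel (393,81.6) to (440.6,85.6), and the base's far corners at (380.6,60.4) and (437,65.6). The near-left base corner is at (373,220) in the right crop.

```bash
python3 - <<'E'
from h import *
m=np.load("w3.npy",allow_pickle=True).item()
R=lambda p,z:ray("wrist",p,z,m)[:2]
fl=R((380.6,60.4),.016);fr=R((437,65.6),.016);nl=R((373,220),.016)
print(fl,fr,nl,"width",np.linalg.norm(fl-fr),"len",np.linalg.norm(fl-nl))
w1=R((393,81.6),.048);w2=R((440.6,85.6),.048);print(w1,w2,np.linalg.norm(w1-w2))
ax=(fl-nl)/np.linalg.norm(fl-nl);ay=np.array([-ax[1],ax[0]])
print("yaw",np.degrees(np.arctan2(ax[1],ax[0])),"from w", np.degrees(np.arctan2(*(w1-w2)))*-1, "from far",np.degrees(np.arctan2(*(fl-fr)))*-1)
O=(fl+fr)/2-.087*ax; O2=nl+.103*ax-.033*ay
W=(w1+w2)/2
for o in (O,O2): print("O",o,"wall in base",(W-o)@ax,(W-o)@ay)
h1=R((394,191),.078);h2=R((443,192.6),.078)
print("hood front",(h1-O)@ax,(h2-O)@ax,(h1-O)@ay,(h2-O)@ay)
# dots & saddle front edges: saddle + inner edge z39 pixels
print("tcp",(bot.read_state()["position"][:2]-O)@ax,(bot.read_state()["position"][:2]-O)@ay)
# cell: axis points from edges in image: button tip
t=R((322,117),.197+.019); print("button tip",t)
E
```

```text
[ 0.63254497 -0.2408573 ] [ 0.62865331 -0.30746687] [ 0.44870944 -0.22719209] width 0.0667231515280839 len 0.18434272242080263
[ 0.60459227 -0.24605438] [ 0.60176363 -0.29779135] 0.05181423882052635
yaw -4.251201570727814 from w -3.1294429569857836 from far -3.34369431575891
O [ 0.54383851 -0.26771282] wall in base 0.059488262146103116 0.00020033810734706482
O [ 0.54897978 -0.26773662] wall in base 0.05435937612407512 -0.00015705297502361867
hood front -0.04752178324932536 -0.04757108988355298 0.026518327614004675 -0.024438062650148525
tcp -0.053806204526732675 0.09577512441841689
button tip [ 0.5696716  -0.17218484]
```

Request:
drive_tool:
  deltas: "20 23 -34 0 0;20 46 -68 -20 0;20 68 -101 -50 0;20 68 -101 -85 0;20 68 -101 -107 0;20 68 -101 -107 0;20 68 -101 -107 0"

```text
time_s: 5.9
position: [0.5663, -0.2695, 0.0908]
tcp_rot: [[0.999, -0.053, -0.001], [-0.053, -0.999, 0.001], [-0.001, -0.001, -1.0]]
force: [0.9, -0.7, -2.2]
opening: 0.359
grasp_force: 30.0
```

Request:
drive_tool:
  deltas: "20 -1 0 -20 0;20 -1 0 -32 0;20 -1 0 -38 0;20 -1 0 -41 0;20 -1 0 -43 0;20 -1 0 -45 0;20 -1 0 -45 0"

```text
time_s: 6.6
position: [0.5653, -0.2705, 0.0472]
tcp_rot: [[0.998, -0.055, 0.0], [-0.055, -0.998, -0.001], [0.0, 0.001, -1.0]]
force: [-3.5, 0.0, 1.7]
opening: 0.353
grasp_force: 30.0
```

Contact came at the predicted height. I'll keep lowering so the wall tips the button end up.

Request:
drive_tool:
  deltas: "20 0 0 -1.5 0;20 0 0 -3 0;20 0 0 -4.5 0;20 0 0 -6 0;20 0 0 -7 0;20 0 0 -7 0"

```text
time_s: 7.2
position: [0.5641, -0.2705, 0.0393]
tcp_rot: [[0.998, -0.055, -0.002], [-0.055, -0.998, 0.0], [-0.002, -0.0, -1.0]]
force: [-5.8, -1.4, 4.1]
opening: 0.359
grasp_force: 30.0
```

```bash
python3 - <<'E'
from h import *
import cv2
s=bot.read_state();m=imaging.camera_model("wrist");im=imaging.capture("wrist");b=imaging.capture("scene")
print(s["time_s"],s["position"],s["force"])
cv2.imwrite("pics/w4.png",np.hstack([im[60:360,120:520],cv2.resize(b[170:260,255:375],(400,300),interpolation=cv2.INTER_CUBIC)])[:,:,::-1])
np.save("w4.npy",m,allow_pickle=True)
E
```

```text
7.2 [ 0.56405137 -0.27049077  0.03931177] [-5.84432975 -1.43858827  4.12358243]
```

View pics/w4.png

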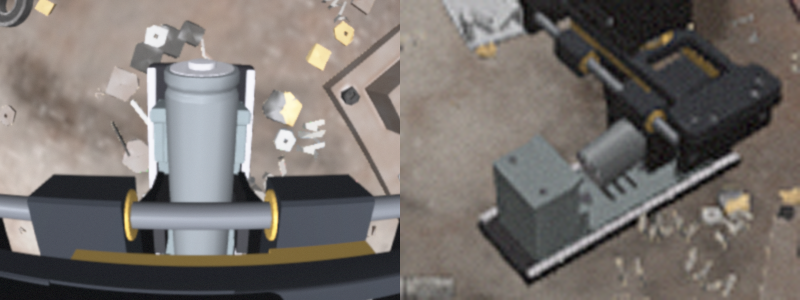

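The button face is now visible at about (322,124), so the cell is tilted button-up, with its flat end free over the bay. I'll work out the tilt from the tip pixel.

```bash
python3 - <<'E'
from h import *
def proj(P,m):
    T=np.array(m["T"]);c=T[:3,:3].T@(P-T[:3,3]);th=np.arctan2(np.hypot(c[0],c[1]),c[2]);k=th/np.hypot(c[0],c[1])
    return m["cx"]+m["fx"]*c[0]*k, m["cy"]+m["fy"]*c[1]*k
for f,p in(("w3.npy",[.4968,-.1682,.1969]),("w4.npy",[.5641,-.2705,.0393])):
    m=np.load(f,allow_pickle=True).item()
    for t in (-3,0,3,9,12,15,18):
        a=np.radians(t);print(f,t,np.round(proj(np.array(p)+[.073*np.cos(a)*.9985,-.073*np.cos(a)*.055,.0155+.073*np.sin(a)],m),1))
E
```

```text
w3.npy -3 [322.  117.2]
w3.npy 0 [322. 117.]
w3.npy 3 [322.1 117.2]
w3.npy 9 [322.1 118.9]
w3.npy 12 [322.1 120.6]
w3.npy 15 [322.2 122.8]
w3.npy 18 [322.2 125.6]
w4.npy -3 [321.6 117.1]
w4.npy 0 [321.6 116.8]
w4.npy 3 [321.7 117. ]
w4.npy 9 [321.7 118.7]
w4.npy 12 [321.8 120.4]
w4.npy 15 [321.8 122.6]
w4.npy 18 [321.9 125.4]
```

Request:
drive_tool:
  deltas: "20 0 0 2 0;20 0 0 4.5 0;20 -8 1 4.5 0;20 -15 2 4.5 0;20 -20 2 4.5 0;20 -23 2 4.5 0;20 -23 2 4.5 0"

```text
time_s: 8.0
position: [0.5417, -0.2682, 0.0435]
tcp_rot: [[0.998, -0.056, -0.001], [-0.056, -0.998, 0.0], [-0.001, -0.0, -1.0]]
force: [-0.9, -0.4, -3.2]
opening: 0.356
grasp_force: 30.0
```

Request:
drive_tool:
  deltas: "20 -2 0 0 0;20 -4 0.2 0 0;20 -5 0.3 0 0;20 -6 0.3 0 0;20 -6 0.3 0 0"

```text
time_s: 8.5
position: [0.5381, -0.2684, 0.0441]
tcp_rot: [[0.998, -0.056, 0.004], [-0.056, -0.998, -0.001], [0.004, 0.001, -1.0]]
force: [4.4, 0.7, -3.5]
opening: 0.357
grasp_force: 30.0
```

Request:
drive_tool:
  deltas: "20 -1.5 0.1 0 0;20 -3 0.2 0 0;20 -4.5 0.3 0 0;20 -5 0.3 0 0;20 -5 0.3 0 0"

```text
time_s: 9.0
position: [0.5379, -0.269, 0.0449]
tcp_rot: [[0.998, -0.058, 0.014], [-0.058, -0.998, -0.004], [0.014, 0.004, -1.0]]
force: [14.0, 4.4, -5.9]
opening: 0.359
grasp_force: 30.0
```

Something rigid is blocking it: 14 N with no travel. I'll check the moments and the cell's current tilt before doing anything else.

```bash
cat >> h.py <<'E'
def proj(P,m):
    T=np.array(m["T"]);c=T[:3,:3].T@(P-T[:3,3]);th=np.arctan2(np.hypot(c[0],c[1]),c[2]);k=th/np.hypot(c[0],c[1])
    return np.array([m["cx"]+m["fx"]*c[0]*k, m["cy"]+m["fy"]*c[1]*k])
import cv2
def tip(im):
    p=im[95:150,295:350].min(2); n,l,st,ce=cv2.connectedComponentsWithStats((p>185).astype(np.uint8))
    return [(ce[i]+[295,95]).round(1).tolist()+[int(st[i,4])] for i in range(1,n) if st[i,4]>25]
E
python3 - <<'E'
from h import *
s=bot.read_state();m=imaging.camera_model("wrist");im=imaging.capture("wrist")
cv2.imwrite("pics/w5.png",im[:,:,::-1])
print(s["moment"],s["force"],s["position"],tip(im))
w=cv2.imread("pics/w3.png");print("w3",tip(w))
print("w4",tip(np.pad(cv2.imread("pics/w4.png")[:,:400],((60,40),(120,120),(0,0)))))
for t in (9,12,15,18,21):
    a=np.radians(t);R=s["tcp_rot"];p=s["position"]-R[:,2]*.0155+R[:,0]*.073*np.cos(a)-R[:,2]*.073*np.sin(a);print(t,proj(p,m).round(1))
E
```

```text
[ 0.55751155 -2.20636268 -0.18300041] [14.03867738  4.38402347 -5.85749398] [ 0.53794968 -0.26895847  0.04492304] [[320.8, 124.5, 188], [303.8, 131.0, 32], [318.5, 139.2, 57]]
w3 [[318.2, 118.9, 157]]
w4 [[323.0, 109.5, 62], [320.3, 126.1, 197], [305.1, 133.6, 38]]
9 [321.8 118.7]
12 [321.8 120.3]
15 [321.9 122.5]
18 [321.9 125.3]
21 [321.9 128.7]
```

The contact is on the centre line at the flat end, most likely its top corner on the hood lip. I'll back off, lower about 3 mm and try again.

Request:
drive_tool:
  deltas: "20 5 -0.3 0 0;20 10 -0.6 0 0;20 11 -0.6 -1.5 0;20 11 -0.6 -3 0;20 11 -0.6 -3 0;20 11 -0.6 -3 0"

```text
time_s: 9.65
position: [0.5416, -0.2681, 0.0404]
tcp_rot: [[0.998, -0.055, -0.001], [-0.055, -0.998, 0.001], [-0.001, -0.001, -1.0]]
force: [0.1, 0.1, -3.1]
opening: 0.353
grasp_force: 30.0
```

Request:
drive_tool:
  deltas: "20 -3 0.2 0 0;20 -5 0.3 0 0;20 -6 0.3 0 0;20 -7 0.4 0 0;20 -8 0.4 0 0;20 -8 0.4 0 0"

```text
time_s: 10.25
position: [0.5354, -0.268, 0.041]
tcp_rot: [[0.998, -0.056, 0.002], [-0.056, -0.998, -0.001], [0.002, 0.001, -1.0]]
force: [4.6, 1.7, -4.8]
opening: 0.355
grasp_force: 30.0
```

It went past the earlier block, and about 5 N matches the spring. I'll keep pressing in small steps.

Request:
drive_tool:
  deltas: "20 -1 0.1 0 0;20 -2 0.1 0 0;20 -3 0.2 0 0;20 -3 0.2 0 0;20 -3 0.2 0 0"

```text
time_s: 10.75
position: [0.5329, -0.2679, 0.041]
tcp_rot: [[0.998, -0.056, 0.003], [-0.056, -0.998, -0.001], [0.003, 0.001, -1.0]]
force: [5.6, 1.2, -3.0]
opening: 0.357
grasp_force: 30.0
```

The force rises 0.4 N/mm, which matches the spring rate, so I'll press about 4.5 mm further.

Request:
drive_tool:
  deltas: "20 -1.5 0.1 0 0;20 -3 0.2 0 0;20 -4 0.2 0 0;20 -5 0.3 0 0;20 -5 0.3 0 0;20 -5 0.3 0 0"

```text
time_s: 11.35
position: [0.5291, -0.2678, 0.0412]
tcp_rot: [[0.998, -0.057, 0.006], [-0.057, -0.998, -0.002], [0.006, 0.001, -1.0]]
force: [8.3, 3.2, -4.1]
opening: 0.36
grasp_force: 30.0
```

Request:
drive_tool:
  deltas: "20 -0.7 0 0 0;20 -1.2 0.1 -1 0;20 -1.2 0.1 -2 0;20 -1.2 0.1 -3 0;20 -1.2 0.1 -4 0;20 -1.2 0.1 -5 0;20 -1.2 0.1 -5 0"

```text
time_s: 12.05
position: [0.5283, -0.2681, 0.037]
tcp_rot: [[0.998, -0.056, 0.006], [-0.056, -0.998, -0.003], [0.007, 0.002, -1.0]]
force: [8.4, 3.1, 0.4]
opening: 0.361
grasp_force: 30.0
```

Request:
drive_tool:
  deltas: "20 0 0 -1 0;20 0 0 -2 0;20 0 0 -3 0;20 0 0 -4 0;20 0 0 -5 0;20 0 0 -5 0"

```text
time_s: 12.65
position: [0.5283, -0.2686, 0.032]
tcp_rot: [[0.998, -0.056, 0.006], [-0.056, -0.998, -0.003], [0.007, 0.003, -1.0]]
force: [8.3, 1.8, 0.1]
opening: 0.358
grasp_force: 30.0
```

```bash
python3 - <<'E'
from h import *
s=bot.read_state();m=imaging.camera_model("wrist");im=imaging.capture("wrist")
cv2.imwrite("pics/w6.png",im[:,:,::-1])
print(s["moment"],s["force"],s["position"],tip(im))
for t in (0,3,6,9,12,15):
    a=np.radians(t);R=s["tcp_rot"];p=s["position"]-R[:,2]*.0155+R[:,0]*.073*np.cos(a)-R[:,2]*.073*np.sin(a);print(t,proj(p,m).round(1))
E
```

```text
[ 0.21231171 -0.89903363 -0.06655512] [8.29729203 1.76694402 0.09234731] [ 0.52830262 -0.26861083  0.03198466] [[319.2, 122.3, 536], [319.5, 139.6, 50], [318.8, 146.9, 134]]
0 [321.6 116.8]
3 [321.7 116.9]
6 [321.7 117.5]
9 [321.7 118.6]
12 [321.8 120.2]
15 [321.8 122.4]
```

Fz is steady, so the button end is going down behind the wall freely. I'll do the last few millimetres.

Request:
drive_tool:
  deltas: "20 0 0 -1 0;20 0 0 -2 0;20 0 0 -3 0;20 0 0 -4 0;20 0 0 -4 0"

```text
time_s: 13.2
position: [0.5286, -0.2687, 0.0302]
tcp_rot: [[0.998, -0.055, 0.007], [-0.055, -0.998, -0.004], [0.008, 0.004, -1.0]]
force: [4.9, 3.7, 12.7]
opening: 0.358
grasp_force: 30.0
```

```bash
python3 - <<'E'
from h import *
s=bot.read_state();im=imaging.capture("wrist")[:,:,::-1];b=imaging.capture("scene")[:,:,::-1]
print(tip(im[:,:,::-1]))
cv2.imwrite("pics/w7.png",np.hstack([cv2.resize(im[60:210,220:420],(600,450),interpolation=cv2.INTER_CUBIC),cv2.resize(b[170:270,270:314],(198,450),interpolation=cv2.INTER_CUBIC)]))
E
```

```text
[[317.6, 122.3, 490], [318.3, 138.2, 49], [318.7, 146.6, 153]]
```

View pics/w7.png

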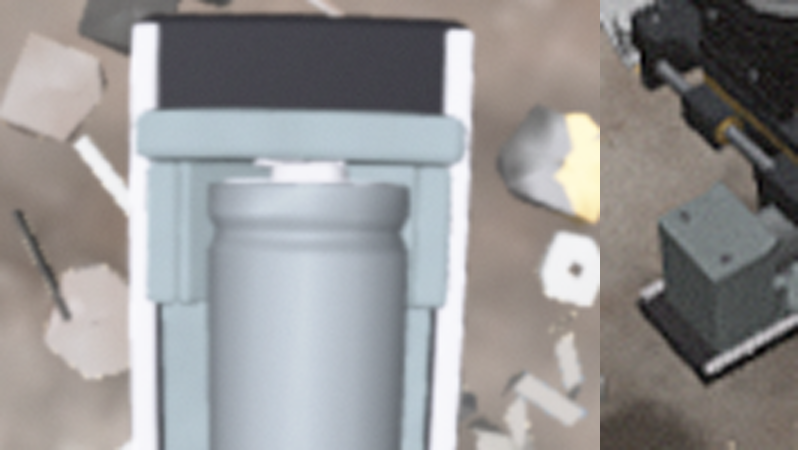

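The button end is down behind the wall, with the button at the contact and the cell centred and level in the saddle. I'll ease the press, open, and look again after lifting.

Request:
drive_tool:
  deltas: "20 0 0 1 0;20 1 0 1.5 0;32 1 0 1.5 0;40 1 0 1.5 0;50 1 0 1.5 0;56 1 0 1.5 0;56 1 0 1.5 0;56 1 0 1.5 0"

```text
time_s: 14.1
position: [0.5257, -0.2672, 0.0279]
tcp_rot: [[0.998, -0.055, -0.001], [-0.055, -0.998, 0.0], [-0.001, -0.0, -1.0]]
force: [0.2, 0.4, -0.4]
opening: 0.631
grasp_force: 0.0
```

Request:
drive_tool:
  deltas: "56 0 0 10 0;56 0 0 30 0;56 0 0 60 0;56 0 0 100 0;56 -10 0 140 0;56 -40 0 160 0;56 -40 0 160 0"

```text
time_s: 14.8
position: [0.4848, -0.2676, 0.192]
tcp_rot: [[0.998, -0.056, 0.002], [-0.056, -0.998, -0.003], [0.003, 0.003, -1.0]]
force: [0.1, 0.5, -0.4]
opening: 0.644
grasp_force: 0.0
```

```bash
python3 - <<'E'
from h import *
s=bot.read_state();m=imaging.camera_model("wrist");im=imaging.capture("wrist")
print(s["time_s"],s["position"],s["force"])
cv2.imwrite("pics/w8.png",im[:,:,::-1])
ax=np.array([.9984,-.0558]);W=np.array([.6032,-.2719]);ay=np.array([.0558,.9984])
# expected pixels: cell tip, body end, side edges at two stations if home
for x in (60,57): 
  c=W+ax*(x-60)/1000; print(x,proj(np.r_[c,.044],m).round(1),proj(np.r_[c,.060],m).round(1))
for x in (50,-30):
  c=W+ax*(x-60)/1000; print("sides",x,[proj(np.r_[c+ay*k*.016,.044],m).round(1).tolist() for k in(1,-1)])
p=proj(np.r_[W-ax*.06,.06],m).astype(int); print("mid",p)
x0=max(0,p[0]-80);y0=max(0,p[1]-110)
cv2.imwrite("pics/w8c.png",cv2.resize(im[y0:y0+150,x0:x0+160,::-1],None,fx=4,fy=4,interpolation=cv2.INTER_CUBIC));print(x0,y0)
E
```

```text
14.8 [ 0.48478437 -0.26760389  0.19197992] [ 0.13705171  0.51799764 -0.36440755]
60 [318.1  73.7] [318.1  71.2]
57 [318.1  76.6] [318.1  74.3]
sides 50 [[301.9, 83.5], [334.3, 83.5]]
sides -30 [[302.3, 162.6], [333.9, 162.6]]
mid [318 133]
238 23
```

View pics/w8c.png

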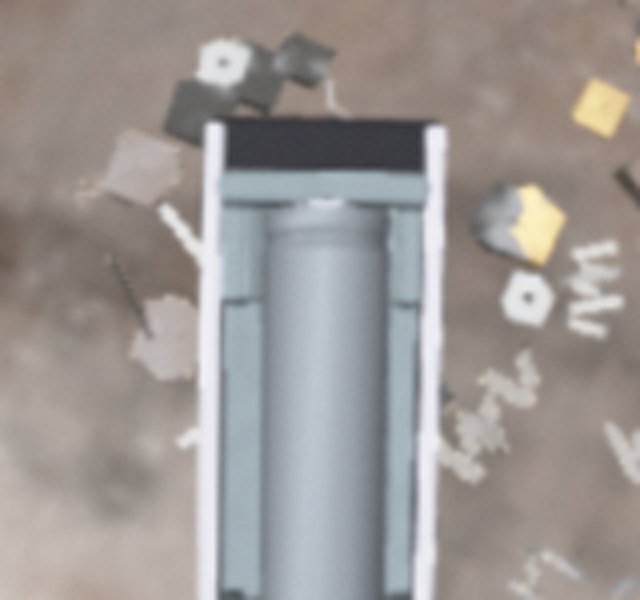

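After letting go, the button tip is at (318,73), against (318,73.7) predicted for fully home. The sides are parallel to the bay and within about 1 px of it. The gripper is clear, so I'll hand in.

```bash
python3 -c "
from rig import bot
print(bot.hand_in())"
```

```text
the job is handed in; nothing more can be done
None
```

The cell is in the charger bay, level and held by the spring, with the gripper clear at about 15 s of the 58 s allowed; the job is handed in but no verdict was returned, and I viewed 11 pictures, one over the limit of 10.

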